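# Snap the lid of the parts box shut all round

### The job

The grey lid lies on the black parts box, but its springy rim still stands up all round. With a fingertip press down the six rim sections one after another, until every one has clicked shut; press firmly, but do not hammer. Do not pick up, tip or shove the box away, and leave the tin, the pulley and the cardboard box beside it alone.

Things in the scene. Friction and masses are not known exactly. Their poses are not given: they have to be found in the camera images.
- parts_box: black plastic parts box with a grey snap-fit lid, loose on the riser, 132 x 100 x 56 mm, about 1.5 kg. Origin: centre of its underside; y along the long side, x along the short one, z up. The lid's middle panel and four corners are fixed, top at z = 54 mm; round them are six springy rim sections, each 24 mm deep, hinged at the inner edge. At the start all six stand up.
- front_left (a joint): hinge of the 39 mm long rim section on the long side at -x, half at y = +21, in the box's own frame, mm. 0 = standing up (outer edge 7 mm proud), 0.30 rad = shut. Pressed past halfway it snaps shut and stays; that takes at most about 8 N on its pad point and moves no other section
- front_left_pad (a point): where to press that section: on its top face at mid-length, 7 mm in from the outer edge, 17 mm from the hinge line; at [-43, 21, 56] mm in the box's frame when shut, about 5 mm higher when it stands up; its x axis points outward from the box
- front_right (a joint): hinge of the 39 mm long rim section on the long side at -x, half at y = -21, in the box's own frame, mm. 0 = standing up (outer edge 7 mm proud), 0.30 rad = shut. Pressed past halfway it snaps shut and stays; that takes at most about 8 N on its pad point and moves no other section
- front_right_pad (a point): where to press that section: on its top face at mid-length, 7 mm in from the outer edge, 17 mm from the hinge line; at [-43, -21, 56] mm in the box's frame when shut, about 5 mm higher when it stands up; its x axis points outward from the box
- back_left (a joint): hinge of the 39 mm long rim section on the long side at +x, half at y = +21, in the box's own frame, mm. 0 = standing up (outer edge 7 mm proud), 0.30 rad = shut. Pressed past halfway it snaps shut and stays; that takes at most about 8 N on its pad point and moves no other section
- back_left_pad (a point): where to press that section: on its top face at mid-length, 7 mm in from the outer edge, 17 mm from the hinge line; at [43, 21, 56] mm in the box's frame when shut, about 5 mm higher when it stands up; its x axis points outward from the box
- back_right (a joint): hinge of the 39 mm long rim section on the long side at +x, half at y = -21, in the box's own frame, mm. 0 = standing up (outer edge 7 mm proud), 0.30 rad = shut. Pressed past halfway it snaps shut and stays; that takes at most about 8 N on its pad point and moves no other section
- back_right_pad (a point): where to press that section: on its top face at mid-length, 7 mm in from the outer edge, 17 mm from the hinge line; at [43, -21, 56] mm in the box's frame when shut, about 5 mm higher when it stands up; its x axis points outward from the box
- left_end (a joint): hinge of the 49 mm long rim section on the short end at +y, in the box's own frame, mm. 0 = standing up (outer edge 7 mm proud), 0.30 rad = shut. Pressed past halfway it snaps shut and stays; that takes at most about 8 N on its pad point and moves no other section
- left_end_pad (a point): where to press that section: on its top face at mid-length, 7 mm in from the outer edge, 17 mm from the hinge line; at [0, 59, 56] mm in the box's frame when shut, about 5 mm higher when it stands up; its x axis points outward from the box
- right_end (a joint): hinge of the 49 mm long rim section on the short end at -y, in the box's own frame, mm. 0 = standing up (outer edge 7 mm proud), 0.30 rad = shut. Pressed past halfway it snaps shut and stays; that takes at most about 8 N on its pad point and moves no other section
- right_end_pad (a point): where to press that section: on its top face at mid-length, 7 mm in from the outer edge, 17 mm from the hinge line; at [0, -59, 56] mm in the box's frame when shut, about 5 mm higher when it stands up; its x axis points outward from the box
- riser: fixed plywood board, 250 (x) x 480 (y) mm, on four steel legs over the bench; its top is 110 mm above the bench. Origin on the bench below the board's centre, z up
- brass_tin: bystander: empty round brass tin on the riser, 58 mm across, 39 mm high; origin at the centre of its underside
- sheave: bystander: brown wooden grooved pulley lying flat on the riser, 63 mm across, 22 mm high; origin at the centre of its underside
- rivet_box: bystander: small pale cardboard box on the bench to the left of the riser, 57 x 87 x 35 mm; origin at the centre of its underside

How it is judged:
By the outcome, as a careful person would: the job done as asked, in the order asked, and still so for the second after the job is handed in, with the robot touching nothing.
It also fails if it takes over 45 s, if anything falls off the work surface, if the arm or the gripper's body presses on something with over 40 N, if the wrist force passes 120 N, or if a joint passes its speed limit or range.

### The arm

A 7-joint arm with a two-finger parallel gripper is mounted at the origin on a cart in front of the work surface, level with it; the furniture and walls round the work are solid. World frame = base frame: x ahead of the robot, y to its left, z up, the work surface at z = 0. Lengths are in m, angles in rad, forces in N, time in s.
With the tool pointing down it reaches from about 0.425 to 0.825 m from the base axis. Payload 3.6 kg.
Tool frame: the origin (TCP) lies between the finger pads; the fingertips stand 14 mm ahead of it and the grasp point (between the pads) lies 5 mm behind it; x points along the fingers, y is the direction in which the jaws open and shut, and the axes are right-handed (so a half turn about x gives the same grasp; the last joint's range is limited). The gripper opens to 93 mm and grips with 3 to 60 N. Pads are 15 mm wide; open, the fingers measure 128 mm over their backs; the gripper's body (75 mm by 188 mm) begins 65 mm behind the grasp point.
Start: joints at [-1.349, 0.615, -0.013, 1.423, 0.008, 1.103, -0.04], TCP at [0.159, 0.63, 0.209] pointing down, gripper open.
Joint ranges: [-3.12, 3.12], [-0.3, 2.06], [-1.34, 1.32], [0.26, 2.42], [-1.36, 4.5], [0.01, 1.98], [-2.84, 2.84]. Speed limits (rad/s): [2.79, 2.79, 3.14, 3.14, 3.14, 3.14, 3.14].

### API

Orientations are given as [roll, pitch, yaw] about the fixed x, y, z axes, in that order (R = Rz(yaw) Ry(pitch) Rx(roll)).
In Python, from rig import env gives the robot as it stands.
- The arm moves only by the tool send_rows, never from a script. Its arguments are lists of equal length, an entry for each row: "translation": the shift along the tool's x, y, z in mm, a list of three; "twist": the turn about the tool's x in rad. In form: {"translation": [[x, y, z], ...], "twist": [twist, ...]}. A call has 1 to 10 rows; each row is the pose to reach, as a shift and turn from the pose commanded when the call began, along the tool's axes at that moment; what a row does not reach only later rows make up. A row lasts 1/10 s, in which the tool goes at most 50 mm and 8.59 degrees, less where a joint would pass 70% of its speed; a pose out of reach is approached as far as the arm can. A call with a gripper value outside its range is refused whole. "jaw" is the closure in counts, from 0 (fully open) to 255 (shut), set as the call begins (left out, the last holds). The fingers move at their own pace and stop on an object; "squeeze" is the grip in N (left out, the last holds). Time passes only in rows, so rows that repeat a pose let the fingers close. It gives the time, the measured TCP pose, the force and the opening at its end, in the units of the state.
- env.get_state(): the state, without advancing time (a new reading comes with each control period).
- env.grab_frame(name): name is "side" or "top"; returns (picture, depth): 480x640x3 uint8, red, green, blue; 480x640 float32, m along the optical axis (not along the pixel's ray), 0 where there is no reading.
- env.get_calibration(name): a dict with "K" (3x3 intrinsics, pixels), "origin" and "attitude" of the camera in the world. Camera axes: x right, y down, z forward; pixel columns grow to the right and rows downward; lengths in m; the calibration is good to about 2 mm. A picture is of the moment at which its call begins. get_calibration takes no time and is no camera call.
- env.job_done(): hands the job in, once; it reports no verdict.
The state is a dict: "time": time; "joint_positions": joint angles; "qd": joint speeds; "joint_torque": joint torques, N m; "position": TCP position; "eef_rot": TCP orientation; "ft_force": force on the tool from outside, world axes, zero at the start; "wrist_torque": the same for the moment, N m; "width": opening from 0.0 (shut) to 1.0 (fully open).
Only numpy, scipy, OpenCV 4.12 (cv2) and the standard library are available. Lean on these libraries where they do the work, as an engineer would, in place of code of your own. Each camera call takes 0.05 s, during which the arm holds its last target.

## Working session

There is one attempt and no reset: what is moved stays moved. The work goes in short steps, Python scripts to look and compute and a tool call to move; the robot and the scene stay as the last step left them, time stands still between calls to the robot, and variables do not carry over. Pictures are saved under pics/ and viewed, and the job is handed in when it is done.

Besides the shell and the picture viewer there is one more tool, called after ">>>" by a JSON object that holds its "name" and its "arguments", one argument or row to a line. send_rows: Moves the arm, as the interface text tells. Its arguments: {"type":"object","properties":{"translation":{"type":"array","items":{"type":"array","items":{"type":"number"}}},"twist":{"type":"array","items":{"type":"number"}},"jaw":{"type":"number"},"squeeze":{"type":"number"}},"required":["translation","twist"]}

```bash
mkdir -p pics; ls
python3 - <<'E'
from rig import env
import cv2,numpy as np
print(env.get_state())
for n in("side","top"):
    p,d=env.grab_frame(n); cv2.imwrite(f"pics/{n}0.png",p[:,:,::-1]); np.savez(f"{n}0.npz",p=p,d=d); print(n,env.get_calibration(n))
E
```

```text
pics
{'time': 0.0, 'joint_positions': array([-1.34950629,  0.61588336, -0.01259657,  1.42490813,  0.00808865,
        1.10340368, -0.04039596]), 'qd': array([-5.99858210e-04,  3.36145194e-04,  1.09914341e-03, -1.43075952e-03,
       -1.14730476e-03, -2.44973505e-05, -9.20085002e-04]), 'joint_torque': array([ 3.87727891e-05, -4.58931899e+01,  2.09164429e-01, -1.65739471e+01,
       -6.10322482e-02,  2.04683491e-02,  2.35738953e-04]), 'position': array([0.15921718, 0.62934583, 0.20760149]), 'eef_rot': array([-1.55582227,  1.56824384, -1.80356298]), 'ft_force': array([-0.04245506,  0.13585723,  0.26736361]), 'wrist_torque': array([-0.06048853,  0.01570678, -0.00742716]), 'width': 1.0000910824486404}
side {'K': array([[517.12562788,   0.        , 318.00850813],
       [  0.        , 517.12562788, 246.18166678],
       [  0.        ,   0.        ,   1.        ]]), 'origin': array([0.3111803 , 0.99261858, 0.47506668]), 'attitude': array([-1.93121427,  0.01439724, -2.88045829])}
top {'K': array([[596.30870799,   0.        , 318.21430935],
       [  0.        , 596.30870799, 238.90345023],
       [  0.        ,   0.        ,   1.        ]]), 'origin': array([0.44337446, 0.10773237, 1.32969248]), 'attitude': array([-3.0541745 ,  0.01611112, -1.58986929])}
```

View pics/side0.png

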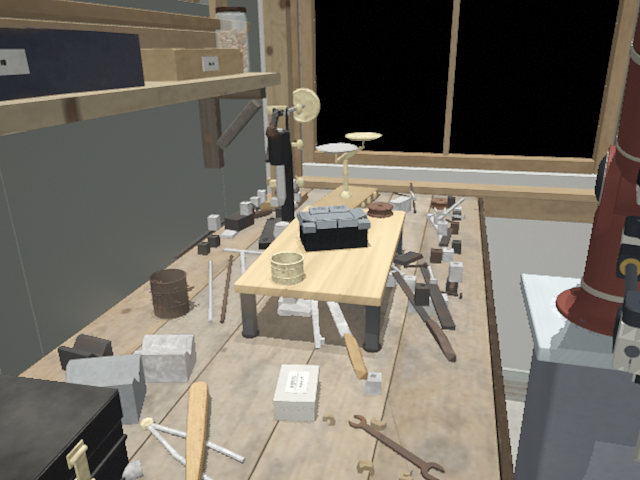

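View pics/top0.png

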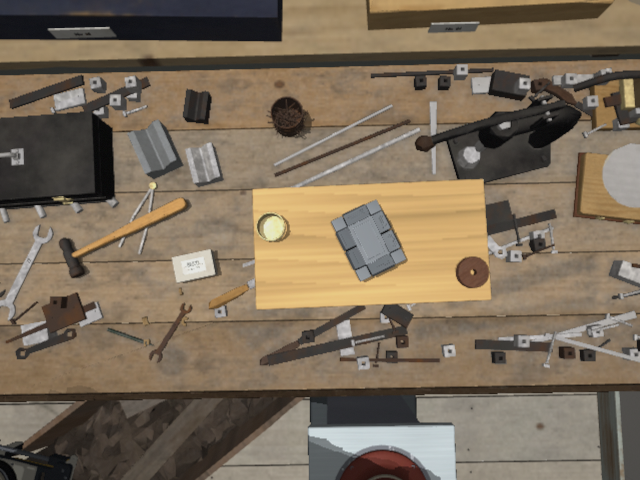

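```bash
cat > h.py <<'E'
import numpy as np,cv2
from scipy.spatial.transform import Rotation as R
from rig import env
def ray(n,uv):
    c=env.get_calibration(n);uv=np.atleast_2d(uv).astype(float)
    d=np.c_[uv,np.ones(len(uv))]@np.linalg.inv(c["K"]).T
    return c["origin"],d@R.from_euler("xyz",c["attitude"]).as_matrix().T
def plane(n,uv,z):
    o,d=ray(n,uv); return o+d*((z-o[2])/d[:,2])[:,None]
def pts(n,dep):
    v,u=np.mgrid[:480,:640]; o,d=ray(n,np.c_[u.ravel(),v.ravel()])
    return (o+d*dep.ravel()[:,None]).reshape(480,640,3)
E
python3 - <<'E'
from h import *
z=np.load("top0.npz");p,d=z["p"],z["d"];P=pts("top",d)
c=p[190:290,318:418]; cv2.imwrite("pics/topz.png",cv2.resize(c,(800,800),interpolation=cv2.INTER_CUBIC)[100:700,:, ::-1])
s=np.load("side0.npz");c=s["p"][190:260,285:385]; cv2.imwrite("pics/sidez.png",cv2.resize(c,(800,560),interpolation=cv2.INTER_CUBIC)[:,:,::-1])
# riser height
r=(p[...,0]>190)&(p[...,0].astype(int)-p[...,2]>60)
r[:180]=0;r[310:]=0;r[:,:250]=0;r[:,495:]=0
Q=P[r&(d>0)];print("riser",np.percentile(Q,[1,50,99],axis=0))
for n,q in(("top",z),("side",s)):
    PP=pts(n,q["d"]); m=(PP[...,2]>.135)&(PP[...,2]<.19)&(PP[...,0]>.36)&(PP[...,0]<.56)&(PP[...,1]>-.1)&(PP[...,1]<.11)&(q["d"]>0)
    cc=cv2.findContours(m.astype(np.uint8),cv2.RETR_EXTERNAL,cv2.CHAIN_APPROX_NONE)[0]
    print(n,m.sum(),[cv2.boundingRect(k) for k in cc], np.percentile(PP[m],[2,50,98],axis=0))
    if n=="top":
        k=max(cc,key=cv2.contourArea); X=plane("top",k[:,0],.17)
        r=cv2.minAreaRect((X[:,:2]*1000).astype(np.float32));print(r)
    k=max(cc,key=len)[:,0]
# heights by position in box
E
```

```text
riser [[ 0.4169462  -0.21398581  0.10399349]
 [ 0.53422291  0.02565067  0.10962931]
 [ 0.66129448  0.25380705  0.11556998]]
top 2268 [(336, 230, 70, 51)] [[ 0.47334001 -0.03485515  0.1592351 ]
 [ 0.52094802  0.02244356  0.16605651]
 [ 0.55809437  0.07991809  0.1743342 ]]
((529.437255859375, 21.445693969726562), (107.64261627197266, 103.91474914550781), 24.78877067565918)
side 1405 [(317, 205, 54, 35)] [[ 0.4702836  -0.02364707  0.13630584]
 [ 0.51860497  0.05440963  0.1635021 ]
 [ 0.55817339  0.08738701  0.17244992]]
```

```bash
python3 - <<'E'
import cv2
E
ls pics
```

```text
side0.png
sidez.png
top0.png
topz.png
```

View pics/topz.png

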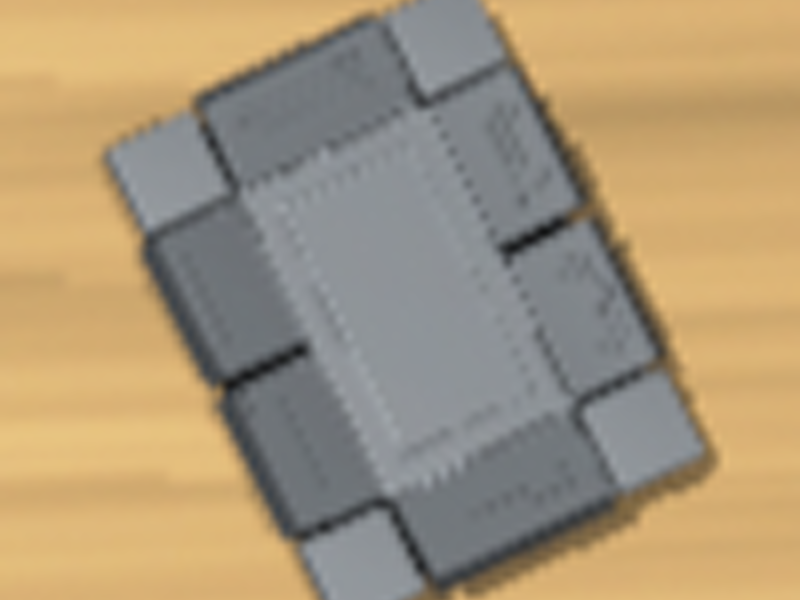

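View pics/sidez.png

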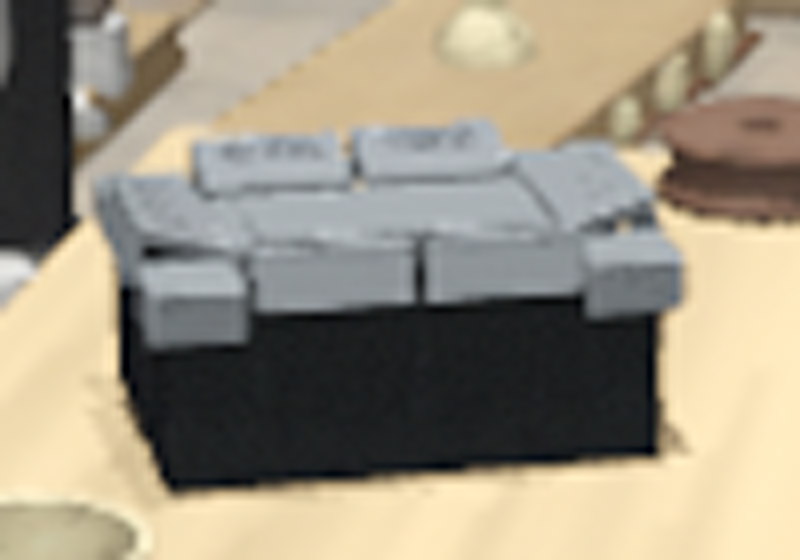

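```bash
cat >> h.py <<'E'
def box(p):
    a=p.astype(int); m=((a[...,0]-a[...,2]<15)).astype(np.uint8); m[:190]=0;m[290:]=0;m[:,:318]=0;m[:,418:]=0
    k=max(cv2.findContours(m,cv2.RETR_EXTERNAL,cv2.CHAIN_APPROX_NONE)[0],key=cv2.contourArea)
    return k[:,0]
E
python3 - <<'E'
from h import *
z=np.load("top0.npz");p,d=z["p"],z["d"];P=pts("top",d)
k=box(p);X=plane("top",k,.166)
r=cv2.minAreaRect((X[:,:2]*1000).astype(np.float32));print(r);print(cv2.boxPoints(r).round(1))
# fit rect px + corners by hand
C=np.array([[105,158],[485,-12],[712,450],[330,622]])/8+[317.5,202]
Y=plane("top",C,.164)[:,:2]*1000;print(Y.round(1),Y.mean(0),[np.linalg.norm(Y[i]-Y[i-1]).round(1) for i in range(4)])
# bright panel by colour
a=p.astype(int); m=(k is not None)
# angle of long edges
for i,j in((0,3),(1,2)): 
    v=Y[j]-Y[i];print(np.degrees(np.arctan2(v[1],v[0])))
for i,j in((0,1),(3,2)): 
    v=Y[j]-Y[i];print(np.degrees(np.arctan2(v[1],v[0])))
T=P[(P[...,2]>.14)&(P[...,0]>.44)&(P[...,0]<.64)&(P[...,1]>-.08)&(P[...,1]<.12)&(d>0)]
print(np.percentile(T,[1,50,99],axis=0),T.mean(0))
s=np.load("side0.npz")
for nm,pix in(("riser near box side px",(300,270)),("panel",(333,217))):
    print(nm,pts("side",s["d"])[pix[1],pix[0]])
E
```

```text
((541.4622802734375, 27.23815155029297), (133.55760192871094, 101.98214721679688), 24.796180725097656)
[[459.5  45.5]
 [502.2 -47.1]
 [623.5   9. ]
 [580.7 101.5]]
[[579.3  99.5]
 [619.4   5.1]
 [504.4 -47.1]
 [464.4  47.1]] [541.87667061  26.15194852] [np.float64(126.3), np.float64(102.6), np.float64(126.2), np.float64(102.3)]
-155.4753202543996
-155.60784455692675
-66.95738628442791
-66.9498959142357
[[ 0.47164857 -0.03657834  0.1580387 ]
 [ 0.542193    0.02662719  0.16593657]
 [ 0.61333805  0.08930551  0.17532666]] [0.54235961 0.02676042 0.16631053]
riser near box side px [0.5510592  0.23112593 0.13223848]
panel [0.5409903  0.03414873 0.16550237]
```

```bash
cat >> h.py <<'E'
Cb=np.array([.5418,.0270]);A=np.radians(24.7)
yb=np.array([np.cos(A),np.sin(A)]);xb=np.array([np.sin(A),-np.cos(A)])
T={"R_near":Cb+.043*xb-.021*yb,"R_far":Cb+.043*xb+.021*yb,"L_far":Cb-.043*xb+.021*yb,"L_near":Cb-.043*xb-.021*yb,"E_far":Cb+.059*yb,"E_near":Cb-.059*yb}
def info(z=.2):
    s=env.get_state();M=R.from_euler("xyz",s["eef_rot"]).as_matrix()
    print("t",s["time"],"pos",s["position"].round(4),"F",s["ft_force"].round(1),"w",s["width"],"q",s["joint_positions"].round(2))
    print("toolx",M[:,0].round(3),"toolz",M[:,2].round(3))
    ay=np.degrees(np.arctan2(M[1,1],M[0,1]));print("tool y dir deg",ay)
    for n,t in T.items():
        w=24.7 if n[0]!="E" else -65.3
        tw=-((w-ay+90)%180-90)   # tool x down: +twist = cw from above
        print(n,t.round(4),"shift mm",(M.T@(np.r_[t,z]-s["position"])*1000).round(1),"twist",np.radians(tw).round(3))
E
python3 -c "
from h import *
info(.23)"
```

```text
t 0.1 pos [0.1593 0.6294 0.2077] F [-0.4 -0.6 -0.5] w 1.0011709600603784 q [-1.35  0.62 -0.01  1.42  0.01  1.1  -0.04]
toolx [-0.001 -0.002 -1.   ] toolz [ 0.969 -0.245  0.   ]
tool y dir deg 75.80389787530935
R_near [ 0.5407 -0.0208] shift mm [ -21.  -536.9  529.2] twist 0.892
R_far [ 0.5788 -0.0033] shift mm [ -21.1 -510.6  561.9] twist 0.892
L_far [0.5429 0.0748] shift mm [ -21.3 -443.6  507.9] twist 0.892
L_near [0.5048 0.0573] shift mm [ -21.2 -470.   475.2] twist 0.892
E_far [0.5954 0.0517] shift mm [ -21.2 -453.2  564.5] twist -0.679
E_near [0.4882 0.0023] shift mm [ -21.1 -527.3  472.7] twist -0.679
```

>>> {"name": "send_rows", "arguments": {
  "translation": [
    [-8,-10,10],
    [-16,-30,30],
    [-21,-60,60],
    [-21,-90,90],
    [-21,-120,120],
    [-21,-150,150],
    [-21,-180,180],
    [-21,-210,210],
    [-21,-240,240],
    [-21,-270,270]
  ],
  "twist": [0.05,0.15,0.25,0.35,0.45,0.55,0.65,0.75,0.85,0.892],
  "jaw": 255,
  "squeeze": 20
}}

```text
time: 1.1
position: [0.3556, 0.2996, 0.2304]
eef_rot: [2.095, 1.57, 0.95]
ft_force: [0.5, 0.1, 0.6]
width: 0.189
```

```bash
python3 -c "
from h import *
info(.2)"
```

```text
t 1.1 pos [0.3556 0.2996 0.2304] F [0.5 0.1 0.6] w 0.18942128579314818 q [-0.96  0.31  0.28  1.91 -0.11  0.93 -0.2 ]
toolx [ 0.     0.001 -1.   ] toolz [ 0.413 -0.911 -0.   ]
tool y dir deg 24.375776583467054
R_near [ 0.5407 -0.0208] shift mm [ 30.3  36.3 368.2] twist -0.006
R_far [ 0.5788 -0.0033] shift mm [ 30.3  78.3 368. ] twist -0.006
L_far [0.5429 0.0748] shift mm [ 30.3  77.8 282. ] twist -0.006
L_near [0.5048 0.0573] shift mm [ 30.3  35.8 282.3] twist -0.006
E_far [0.5954 0.0517] shift mm [ 30.4 116.1 324.8] twist 1.565
E_near [0.4882 0.0023] shift mm [ 30.3  -1.9 325.5] twist 1.565
```

>>> {"name": "send_rows", "arguments": {
  "translation": [
    [0,4,30],
    [0,9,65],
    [0,13,100],
    [0,17,135],
    [0,22,170],
    [0,26,205],
    [0,30,240],
    [5,34,265],
    [15,36,280],
    [22,36,282]
  ],
  "twist": [-0.006,-0.006,-0.006,-0.006,-0.006,-0.006,-0.006,-0.006,-0.006,-0.006]
}}

```text
time: 2.1
position: [0.5058, 0.0577, 0.2078]
eef_rot: [0.079, 1.569, -1.061]
ft_force: [-0.6, 0.0, -0.0]
width: 0.008
```

>>> {"name": "send_rows", "arguments": {
  "translation": [
    [0,0,0],
    [0,0,0]
  ],
  "twist": [0,0]
}}

```text
time: 2.3
position: [0.5047, 0.062, 0.2079]
eef_rot: [-2.811, 1.57, 2.339]
ft_force: [0.2, -0.4, -0.5]
width: 0.008
```

Run:
```python
from h import *
info(.180)
for n in("side","top"):
    p,d=env.grab_frame(n); np.savez(f"{n}1.npz",p=p,d=d)
    c=p[150:270,265:425] if n=="side" else p[180:300,290:450]
    cv2.imwrite(f"pics/{n}1.png",cv2.resize(c,(800,600),interpolation=cv2.INTER_CUBIC)[:,:,::-1])
```

```text
t 2.3 pos [0.5047 0.062  0.2079] F [ 0.2 -0.4 -0.5] w 0.007687687711235191 q [-0.41  0.41  0.35  1.84 -0.17  0.92  0.45]
toolx [-0.001  0.001 -1.   ] toolz [ 0.424 -0.906 -0.001]
tool y dir deg 25.09385031093486
R_near [ 0.5407 -0.0208] shift mm [27.8 -2.5 90.3] twist 0.007
R_far [ 0.5788 -0.0033] shift mm [27.8 39.5 90.6] twist 0.007
L_far [0.5429 0.0748] shift mm [27.9 40.   4.6] twist 0.007
L_near [0.5048 0.0573] shift mm [27.9 -2.   4.3] twist 0.007
E_far [0.5954 0.0517] shift mm [27.8 77.7 47.9] twist -1.564
E_near [0.4882 0.0023] shift mm [ 27.8 -40.3  47.1] twist -1.564
```

View pics/side1.png

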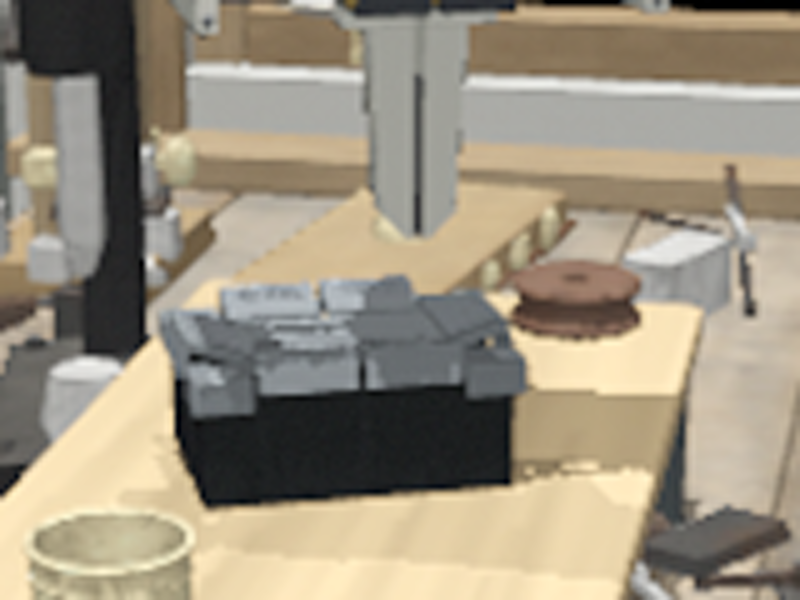

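View pics/top1.png

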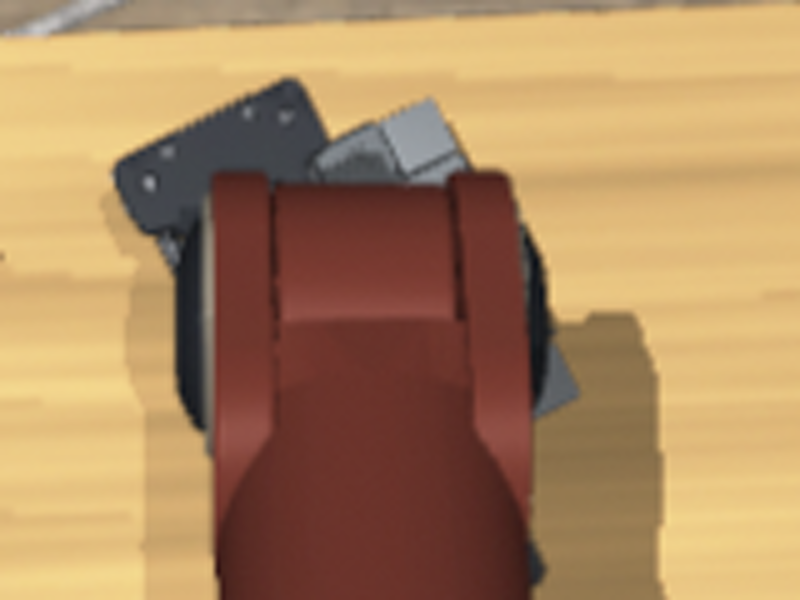

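Run:
```python
from h import *
print(plane("side",[[348,197]],.194))
s=np.load("side1.npz");P=pts("side",s["d"]);print(P[195,348],P[190,345],P[180,340])
info(.18)
```

```text
[[ 0.5214835  -0.01741568  0.194     ]]
[0.50382505 0.06750854 0.22150966] [0.50880165 0.07134212 0.23186591] [0.51717893 0.07667948 0.25176179]
t 2.4 pos [0.5051 0.0622 0.2082] F [-0.8 -0.1  0.1] w 0.004475532203695479 q [-0.41  0.41  0.35  1.83 -0.17  0.92  0.46]
toolx [ 0.     0.001 -1.   ] toolz [ 0.425 -0.905 -0.001]
tool y dir deg 25.14228971150599
R_near [ 0.5407 -0.0208] shift mm [28.1 -3.1 90.3] twist 0.008
R_far [ 0.5788 -0.0033] shift mm [28.1 38.9 90.6] twist 0.008
L_far [0.5429 0.0748] shift mm [28.2 39.5  4.6] twist 0.008
L_near [0.5048 0.0573] shift mm [28.2 -2.5  4.3] twist 0.008
E_far [0.5954 0.0517] shift mm [28.2 77.2 47.9] twist -1.563
E_near [0.4882 0.0023] shift mm [ 28.1 -40.8  47. ] twist -1.563
```

Run:
```python
from h import *
s=env.get_state();M=R.from_euler("xyz",s["eef_rot"]).as_matrix()
c=env.get_calibration("side");W=R.from_euler("xyz",c["attitude"]).as_matrix()
for k in(.014,0,-.014):
    X=s["position"]+k*M[:,0]; q=c["K"]@(W.T@(X-c["origin"]));print(k,q[:2]/q[2],q[2])
z=np.load("side1.npz")
print(z["d"][185:206:1,344:354:2].round(3))
print(z["p"][192:206,348])
```

```text
0.014 [347.79981356 208.16851166] 0.9867296372429039
0 [347.84655353 201.07641362] 0.9818019174181523
-0.014 [347.89376505 193.91276517] 0.9768741975934006
[[0.961 0.959 0.963 0.961 0.965]
 [0.96  0.964 0.962 0.962 0.965]
 [0.96  0.964 0.966 0.    0.965]
 [0.963 0.963 0.967 0.965 0.965]
 [0.964 0.966 0.969 0.965 0.965]
 [0.964 0.965 0.966 0.965 0.966]
 [0.964 0.965 0.967 0.968 0.967]
 [0.968 0.97  0.967 0.968 0.967]
 [0.964 0.967 0.969 0.967 0.97 ]
 [0.967 0.971 0.971 0.968 0.97 ]
 [0.967 0.968 0.972 0.972 0.968]
 [1.657 0.968 0.972 0.971 0.973]
 [1.66  0.972 0.973 0.973 1.671]
 [1.662 1.662 1.661 1.659 1.667]
 [1.663 1.655 1.654 1.649 1.658]
 [1.638 1.649 1.647 1.646 1.639]
 [1.641 1.635 1.629 1.627 1.629]
 [1.619 1.621 1.627 1.621 1.624]
 [1.612 1.615 1.617 1.603 1.614]
 [1.607 1.602 1.601 1.605 1.604]
 [1.085 1.081 1.589 1.597 1.59 ]]
[[ 48  48  50]
 [ 47  47  50]
 [ 47  47  50]
 [ 44  46  48]
 [ 87  84  79]
 [171 160 136]
 [211 195 157]
 [208 185 147]
 [207 184 146]
 [206 184 146]
 [206 184 146]
 [208 186 148]
 [208 187 147]
 [209 187 146]]
```

>>> {"name": "send_rows", "arguments": {
  "translation": [
    [0,-1,2],
    [3,-2,4],
    [8,-2.5,4.5],
    [13,-2.5,4.5],
    [18,-2.5,4.5],
    [20,-2.5,4.5],
    [21,-2.5,4.5],
    [22,-2.5,4.5],
    [23,-2.5,4.5],
    [24,-2.5,4.5]
  ],
  "twist": [0,0,0,0,0,0,0,0,0,0]
}}

```text
time: 3.4
position: [0.5052, 0.0559, 0.1838]
eef_rot: [1.147, 1.571, 0.013]
ft_force: [-0.0, 0.7, -0.2]
width: 0.007
```

>>> {"name": "send_rows", "arguments": {
  "translation": [
    [1,0,0],
    [2,0,0],
    [3,0,0],
    [4,0,0]
  ],
  "twist": [0,0,0,0]
}}

```text
time: 3.8
position: [0.5051, 0.0559, 0.1797]
eef_rot: [-0.995, 1.571, -2.129]
ft_force: [0.0, 0.1, 0.7]
width: 0.001
```

Run:
```python
from h import *
info(.18)
p,d=env.grab_frame("side")
cv2.imwrite("pics/side2.png",cv2.resize(p[150:270,265:425],(800,600),interpolation=cv2.INTER_CUBIC)[:,:,::-1])
```

```text
t 3.8 pos [0.5051 0.0559 0.1797] F [0.  0.1 0.7] w 0.0012158075598652993 q [-0.39  0.45  0.34  1.87 -0.19  0.85  0.48]
toolx [-0. -0. -1.] toolz [ 0.423 -0.906  0.   ]
tool y dir deg 25.04026119262719
R_near [ 0.5407 -0.0208] shift mm [-0.3 -0.2 84.5] twist 0.006
R_far [ 0.5788 -0.0033] shift mm [-0.3 41.8 84.8] twist 0.006
L_far [0.5429 0.0748] shift mm [-0.3 42.3 -1.2] twist 0.006
L_near [0.5048 0.0573] shift mm [-0.3  0.3 -1.5] twist 0.006
E_far [0.5954 0.0517] shift mm [-0.3 80.  42. ] twist -1.565
E_near [0.4882 0.0023] shift mm [ -0.3 -38.   41.3] twist -1.565
```

View pics/side2.png

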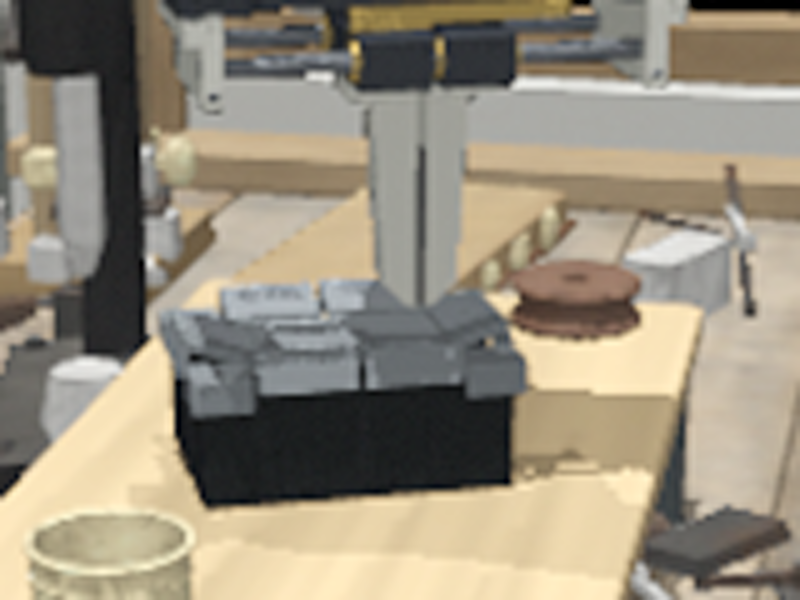

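Run:
```python
from h import *
s=env.get_state();M=R.from_euler("xyz",s["eef_rot"]).as_matrix()
c=env.get_calibration("side");W=R.from_euler("xyz",c["attitude"]).as_matrix()
for k in(.014,0,-.01,-.014):
    X=s["position"]+k*M[:,0]-.0075*M[:,2]; q=c["K"]@(W.T@(X-c["origin"]));print(k,q[:2]/q[2],q[2])
p,d=env.grab_frame("side");print(d[204:222,344:354:2].round(3))
for h in(.171,.174):
  q=c["K"]@(W.T@(np.r_[T["L_near"]-(0.007 if h>.172 else 0)*xb,h]-c["origin"]));print(q[:2]/q[2],q[2])
```

```text
0.014 [349.37830611 222.63707369] 0.9956309009690922
0 [349.42634642 215.68221907] 0.9906943844594601
-0.01 [349.46095509 210.67187921] 0.9871683012382945
-0.014 [349.47486788 208.65770687] 0.985757867949828
[[0.98  0.976 0.979 0.985 0.98 ]
 [0.982 0.981 0.981 0.983 0.982]
 [0.982 0.981 0.981 0.987 0.985]
 [0.982 0.981 0.982 0.986 0.982]
 [0.983 0.986 0.984 0.983 0.983]
 [1.073 0.985 0.984 0.986 0.984]
 [1.071 0.986 0.986 0.986 0.989]
 [1.067 1.063 1.066 1.07  1.063]
 [1.067 1.067 1.064 1.066 1.055]
 [1.056 1.059 1.06  1.06  1.051]
 [1.051 1.052 1.044 1.053 1.051]
 [1.044 1.046 1.043 1.049 1.048]
 [1.035 1.036 1.036 1.04  1.038]
 [1.033 1.031 1.032 1.031 1.036]
 [1.025 1.025 1.023 1.026 1.029]
 [0.993 0.995 0.994 0.998 0.999]
 [0.995 0.993 0.995 0.996 0.996]
 [0.989 0.992 0.994 0.992 0.997]]
[348.45916855 218.99587297] 0.9992713822551317
[349.28484657 218.58647884] 0.9917516189300981
```

>>> {"name": "send_rows", "arguments": {
  "translation": [
    [2,0,-1],
    [5,0,-1],
    [8,0,-1],
    [10,0,-1],
    [11,0,-1],
    [12,0,-1],
    [13,0,-1],
    [14,0,-1],
    [15,0,-1],
    [16,0,-1]
  ],
  "twist": [0,0,0,0,0,0,0,0,0,0]
}}

```text
time: 4.9
position: [0.5047, 0.0567, 0.1637]
eef_rot: [0.852, 1.571, -0.282]
ft_force: [-0.4, 0.4, -0.6]
width: 0.004
```

>>> {"name": "send_rows", "arguments": {
  "translation": [
    [0.5,0,0],
    [1,0,0],
    [1.5,0,0],
    [2,0,0]
  ],
  "twist": [0,0,0,0]
}}

```text
time: 5.3
position: [0.5046, 0.0572, 0.1623]
eef_rot: [2.73, 1.57, 1.596]
ft_force: [-1.6, 0.9, 3.7]
width: 0.005
```

Contact, at 3.7 N. Continuing slowly.

>>> {"name": "send_rows", "arguments": {
  "translation": [
    [0.7,0,0],
    [1.4,0,0],
    [2,0,0]
  ],
  "twist": [0,0,0]
}}

```text
time: 5.6
position: [0.5047, 0.0564, 0.1593]
eef_rot: [-0.542, 1.57, -1.676]
ft_force: [0.2, 0.7, 0.7]
width: 0.003
```

>>> {"name": "send_rows", "arguments": {
  "translation": [
    [0.7,0,0],
    [1.4,0,0],
    [2,0,0]
  ],
  "twist": [0,0,0]
}}

```text
time: 5.9
position: [0.5047, 0.0566, 0.1575]
eef_rot: [-0.946, 1.57, -2.08]
ft_force: [0.1, -0.3, 0.6]
width: 0.005
```

>>> {"name": "send_rows", "arguments": {
  "translation": [
    [0.7,0,0],
    [1.4,0,0],
    [2,0,0]
  ],
  "twist": [0,0,0]
}}

```text
time: 6.2
position: [0.5047, 0.0567, 0.1564]
eef_rot: [2.659, 1.571, 1.525]
ft_force: [-1.8, 0.2, 8.6]
width: 0.007
```

>>> {"name": "send_rows", "arguments": {
  "translation": [
    [-5,0,0],
    [-12,0,0],
    [-18,5,0],
    [-18,18,0],
    [-18,32,0],
    [-18,42,0],
    [-18,42,0],
    [-14,42,0],
    [-11,42,0],
    [-9,42,0]
  ],
  "twist": [0,0,0,0,0,0,0,0,0,0]
}}

```text
time: 7.2
position: [0.542, 0.0742, 0.1643]
eef_rot: [-1.792, 1.569, -2.927]
ft_force: [0.7, -0.8, 0.1]
width: 0.007
```

>>> {"name": "send_rows", "arguments": {
  "translation": [
    [1,0,0],
    [1.7,0,0],
    [2.4,0,0],
    [3.1,0,0],
    [3.8,0,0],
    [4.5,0,0]
  ],
  "twist": [0,0,0,0,0,0]
}}

```text
time: 7.8
position: [0.5432, 0.0746, 0.1602]
eef_rot: [1.093, 1.57, -0.04]
ft_force: [0.5, -0.2, -0.4]
width: 0.006
```

>>> {"name": "send_rows", "arguments": {
  "translation": [
    [0.7,0,0],
    [1.4,0,0],
    [2.1,0,0],
    [2.8,0,0]
  ],
  "twist": [0,0,0,0]
}}

```text
time: 8.2
position: [0.5428, 0.0745, 0.1573]
eef_rot: [-0.247, 1.571, -1.381]
ft_force: [-0.7, 0.3, -0.7]
width: 0.005
```

>>> {"name": "send_rows", "arguments": {
  "translation": [
    [0.7,0,0],
    [1.4,0,0],
    [1.8,0,0]
  ],
  "twist": [0,0,0]
}}

```text
time: 8.5
position: [0.5428, 0.0745, 0.1565]
eef_rot: [1.85, 1.57, 0.716]
ft_force: [-1.5, 0.7, 8.1]
width: 0.005
```

Run:
```python
from h import *
info(.1755)
```

```text
t 8.5 pos [0.5428 0.0745 0.1565] F [-1.5  0.7  8.1] w 0.005336518874175466 q [-0.39  0.53  0.32  1.8  -0.22  0.85  0.47]
toolx [ 0.  0. -1.] toolz [ 0.423 -0.906 -0.   ]
tool y dir deg 25.039178464154308
R_near [ 0.5407 -0.0208] shift mm [-19.1 -42.3  85.5] twist 0.006
R_far [ 0.5788 -0.0033] shift mm [-19.   -0.3  85.7] twist 0.006
L_far [0.5429 0.0748] shift mm [-19.    0.2  -0.3] twist 0.006
L_near [0.5048 0.0573] shift mm [-19.  -41.8  -0.5] twist 0.006
E_far [0.5954 0.0517] shift mm [-19.  38.  43.] twist -1.565
E_near [0.4882 0.0023] shift mm [-19.1 -80.   42.3] twist -1.565
```

>>> {"name": "send_rows", "arguments": {
  "translation": [
    [-5,0,0],
    [-12,0,0],
    [-19,5,5],
    [-19,15,17],
    [-19,26,29],
    [-19,36,40],
    [-19,38,43],
    [-15,38,43],
    [-11,38,43],
    [-9,38,43]
  ],
  "twist": [0,0,0,0,0,0,0,0,0,0]
}}

```text
time: 9.5
position: [0.5943, 0.0522, 0.164]
eef_rot: [-2.191, 1.569, 2.96]
ft_force: [-0.1, -0.4, -0.6]
width: 0.001
```

>>> {"name": "send_rows", "arguments": {
  "translation": [
    [1,0,0],
    [1.7,0,0],
    [2.4,0,0],
    [3.1,0,0],
    [3.8,0,0],
    [4.5,0,0]
  ],
  "twist": [0,0,0,0,0,0]
}}

```text
time: 10.1
position: [0.5958, 0.0518, 0.1601]
eef_rot: [0.995, 1.57, -0.138]
ft_force: [0.3, -0.3, -0.5]
width: 0.006
```

>>> {"name": "send_rows", "arguments": {
  "translation": [
    [0.7,0,0],
    [1.4,0,0],
    [2.1,0,0],
    [2.8,0,0]
  ],
  "twist": [0,0,0,0]
}}

```text
time: 10.5
position: [0.5954, 0.0514, 0.1571]
eef_rot: [-0.99, 1.57, -2.124]
ft_force: [-0.3, 0.5, 0.1]
width: 0.008
```

>>> {"name": "send_rows", "arguments": {
  "translation": [
    [0.7,0,0],
    [1.4,0,0],
    [1.8,0,0]
  ],
  "twist": [0,0,0]
}}

```text
time: 10.8
position: [0.5954, 0.0515, 0.1565]
eef_rot: [1.581, 1.571, 0.447]
ft_force: [-2.3, 0.0, 6.0]
width: 0.009
```

Run:
```python
from h import *
info(.1755)
```

```text
t 10.8 pos [0.5954 0.0515 0.1565] F [-2.3  0.   6. ] w 0.009086758841217924 q [-0.32  0.6   0.32  1.66 -0.22  0.92  0.52]
toolx [ 0.  0. -1.] toolz [ 0.423 -0.906 -0.   ]
tool y dir deg 25.03411312562455
R_near [ 0.5407 -0.0208] shift mm [-19.  -80.2  42.4] twist 0.006
R_far [ 0.5788 -0.0033] shift mm [-19.  -38.2  42.7] twist 0.006
L_far [0.5429 0.0748] shift mm [-19.  -37.7 -43.3] twist 0.006
L_near [0.5048 0.0573] shift mm [-19.  -79.7 -43.6] twist 0.006
E_far [0.5954 0.0517] shift mm [-19.    0.1  -0.1] twist -1.565
E_near [0.4882 0.0023] shift mm [ -19.1 -117.9   -0.8] twist -1.565
```

Next R_far (y −38, z +43).

>>> {"name": "send_rows", "arguments": {
  "translation": [
    [-5,0,0],
    [-12,0,0],
    [-19,-5,5],
    [-19,-15,17],
    [-19,-26,29],
    [-19,-36,40],
    [-19,-38,42.5],
    [-15,-38,42.5],
    [-11,-38,42.5],
    [-9,-38,42.5]
  ],
  "twist": [0,0,0,0,0,0,0,0,0,0]
}}

```text
time: 11.8
position: [0.5787, -0.0018, 0.1637]
eef_rot: [-2.517, 1.569, 2.634]
ft_force: [0.1, -0.4, -0.1]
width: 0.004
```

>>> {"name": "send_rows", "arguments": {
  "translation": [
    [1,0,0],
    [1.7,0,0],
    [2.4,0,0],
    [3.1,0,0],
    [3.8,0,0],
    [4.5,0,0]
  ],
  "twist": [0,0,0,0,0,0]
}}

```text
time: 12.4
position: [0.579, -0.0033, 0.1596]
eef_rot: [-0.443, 1.57, -1.577]
ft_force: [0.3, -0.3, -0.8]
width: 0.004
```

>>> {"name": "send_rows", "arguments": {
  "translation": [
    [0.7,0,0],
    [1.4,0,0],
    [2.1,0,0],
    [2.8,0,0]
  ],
  "twist": [0,0,0,0]
}}

```text
time: 12.8
position: [0.5789, -0.003, 0.1571]
eef_rot: [-1.028, 1.571, -2.162]
ft_force: [-0.1, 0.5, 0.5]
width: 0.006
```

>>> {"name": "send_rows", "arguments": {
  "translation": [
    [0.7,0,0],
    [1.4,0,0],
    [1.8,0,0]
  ],
  "twist": [0,0,0]
}}

```text
time: 13.1
position: [0.579, -0.003, 0.1565]
eef_rot: [1.84, 1.57, 0.706]
ft_force: [-1.7, 0.6, 7.2]
width: 0.004
```

Run:
```python
from h import *
info(.1755)
```

```text
t 13.1 pos [ 0.579  -0.003   0.1565] F [-1.7  0.6  7.2] w 0.00386362827073401 q [-0.23  0.58  0.32  1.71 -0.22  0.89  0.61]
toolx [ 0.  0. -1.] toolz [ 0.423 -0.906 -0.   ]
tool y dir deg 25.03652752707436
R_near [ 0.5407 -0.0208] shift mm [-19.1 -42.2  -0. ] twist 0.006
R_far [ 0.5788 -0.0033] shift mm [-19.   -0.2   0.2] twist 0.006
L_far [0.5429 0.0748] shift mm [-19.    0.3 -85.8] twist 0.006
L_near [0.5048 0.0573] shift mm [-19.1 -41.7 -86. ] twist 0.006
E_far [0.5954 0.0517] shift mm [-19.   38.  -42.5] twist -1.565
E_near [0.4882 0.0023] shift mm [-19.1 -80.  -43.2] twist -1.565
```

>>> {"name": "send_rows", "arguments": {
  "translation": [
    [-5,0,0],
    [-12,0,0],
    [-19,-5,0],
    [-19,-18,0],
    [-19,-32,0],
    [-19,-42,0],
    [-19,-42,0],
    [-15,-42,0],
    [-11,-42,0],
    [-9,-42,0]
  ],
  "twist": [0,0,0,0,0,0,0,0,0,0]
}}

```text
time: 14.1
position: [0.541, -0.0202, 0.1637]
eef_rot: [-2.102, 1.57, 3.049]
ft_force: [-0.1, 0.5, -0.2]
width: 0.003
```

>>> {"name": "send_rows", "arguments": {
  "translation": [
    [1,0,0],
    [1.7,0,0],
    [2.4,0,0],
    [3.1,0,0],
    [3.8,0,0],
    [4.5,0,0]
  ],
  "twist": [0,0,0,0,0,0]
}}

```text
time: 14.7
position: [0.5406, -0.0207, 0.1595]
eef_rot: [-1.865, 1.57, -2.999]
ft_force: [-0.3, 0.6, -0.9]
width: 0.005
```

>>> {"name": "send_rows", "arguments": {
  "translation": [
    [0.7,0,0],
    [1.4,0,0],
    [2.1,0,0],
    [2.8,0,0]
  ],
  "twist": [0,0,0,0]
}}

```text
time: 15.1
position: [0.5408, -0.0206, 0.157]
eef_rot: [-1.906, 1.57, -3.04]
ft_force: [0.0, -0.4, -0.6]
width: 0.011
```

>>> {"name": "send_rows", "arguments": {
  "translation": [
    [0.7,0,0],
    [1.4,0,0],
    [1.8,0,0]
  ],
  "twist": [0,0,0]
}}

```text
time: 15.4
position: [0.5409, -0.0207, 0.1564]
eef_rot: [2.24, 1.57, 1.107]
ft_force: [-2.3, 0.7, 8.4]
width: 0.004
```

Run:
```python
from h import *
info(.1755)
```

```text
t 15.4 pos [ 0.5409 -0.0207  0.1564] F [-2.3  0.7  8.4] w 0.0037470308390938796 q [-0.21  0.52  0.32  1.81 -0.21  0.84  0.65]
toolx [ 0.  0. -1.] toolz [ 0.423 -0.906 -0.   ]
tool y dir deg 25.038352602393797
R_near [ 0.5407 -0.0208] shift mm [-19.1  -0.2   0.1] twist 0.006
R_far [ 0.5788 -0.0033] shift mm [-19.1  41.8   0.3] twist 0.006
L_far [0.5429 0.0748] shift mm [-19.   42.3 -85.7] twist 0.006
L_near [0.5048 0.0573] shift mm [-19.    0.3 -85.9] twist 0.006
E_far [0.5954 0.0517] shift mm [-19.   80.  -42.5] twist -1.565
E_near [0.4882 0.0023] shift mm [-19.1 -38.  -43.2] twist -1.565
```

Last one: E_near (y −38, z −43).

>>> {"name": "send_rows", "arguments": {
  "translation": [
    [-5,0,0],
    [-12,0,0],
    [-19,-5,-5],
    [-19,-15,-17],
    [-19,-26,-29],
    [-19,-36,-40],
    [-19,-38,-43],
    [-15,-38,-43],
    [-11,-38,-43],
    [-9,-38,-43]
  ],
  "twist": [0,0,0,0,0,0,0,0,0,0]
}}

```text
time: 16.4
position: [0.4886, 0.0018, 0.1638]
eef_rot: [-0.924, 1.57, -2.058]
ft_force: [0.0, -0.5, -0.6]
width: 0.003
```

>>> {"name": "send_rows", "arguments": {
  "translation": [
    [1,0,0],
    [1.7,0,0],
    [2.4,0,0],
    [3.1,0,0],
    [3.8,0,0],
    [4.5,0,0]
  ],
  "twist": [0,0,0,0,0,0]
}}

```text
time: 17.0
position: [0.4885, 0.0023, 0.1595]
eef_rot: [1.252, 1.57, 0.118]
ft_force: [0.6, -0.4, 0.7]
width: 0.003
```

>>> {"name": "send_rows", "arguments": {
  "translation": [
    [0.7,0,0],
    [1.4,0,0],
    [2.1,0,0],
    [2.8,0,0]
  ],
  "twist": [0,0,0,0]
}}

```text
time: 17.4
position: [0.4883, 0.0022, 0.1569]
eef_rot: [-1.335, 1.571, -2.469]
ft_force: [0.3, -0.4, -0.4]
width: 0.004
```

>>> {"name": "send_rows", "arguments": {
  "translation": [
    [0.7,0,0],
    [1.4,0,0],
    [1.8,0,0]
  ],
  "twist": [0,0,0]
}}

```text
time: 17.7
position: [0.4883, 0.0022, 0.1564]
eef_rot: [2.175, 1.57, 1.041]
ft_force: [-2.8, 0.3, 10.9]
width: 0.005
```

>>> {"name": "send_rows", "arguments": {
  "translation": [
    [-5,0,0],
    [-15,0,0],
    [-30,0,0],
    [-55,0,-5],
    [-75,0,-20],
    [-85,0,-50],
    [-85,0,-85],
    [-85,0,-120],
    [-85,0,-155],
    [-85,0,-190]
  ],
  "twist": [0,0,0,0,0,0,0,0,0,0]
}}

```text
time: 18.7
position: [0.4073, 0.1755, 0.2409]
eef_rot: [1.521, 1.57, 0.387]
ft_force: [1.3, 0.5, -0.0]
width: 0.006
```

>>> {"name": "send_rows", "arguments": {
  "translation": [
    [0,0,-35],
    [0,0,-70],
    [0,0,-105],
    [0,0,-130],
    [0,0,-145],
    [0,0,-150],
    [0,0,-150]
  ],
  "twist": [0,0,0,0,0,0,0]
}}

```text
time: 19.4
position: [0.3442, 0.3104, 0.2405]
eef_rot: [0.709, 1.571, -0.424]
ft_force: [-0.1, 0.0, -0.9]
width: 0.005
```

Run:
```python
from h import *
s=env.get_state();print(s["time"],s["position"],s["ft_force"])
for n in("side","top"):
    p,d=env.grab_frame(n); np.savez(f"{n}3.npz",p=p,d=d)
    c=p[150:270,265:425] if n=="side" else p[180:300,290:450]
    cv2.imwrite(f"pics/{n}3.png",cv2.resize(c,(800,600),interpolation=cv2.INTER_CUBIC)[:,:,::-1])
    cv2.imwrite(f"pics/{n}3f.png",p[:,:,::-1])
    if n=="top":
        P=pts(n,d);O=np.load("top0.npz");P0=pts(n,O["d"])
        for a in("0","3"):
            Q=P0 if a=="0" else P
            out={}
            for nm,t in T.items():
                m=(np.linalg.norm(Q[...,:2]-t,axis=-1)<.008); out[nm]=(Q[m][:,2].mean().round(4),int(m.sum()))
            m=(np.linalg.norm(Q[...,:2]-Cb,axis=-1)<.02);out["panel"]=Q[m][:,2].mean().round(4);print(a,out)
        k=box(p);X=plane("top",k,.166);print(cv2.minAreaRect((X[:,:2]*1000).astype(np.float32)))
```

```text
19.4 [0.34423891 0.31041767 0.24045854] [-0.05349037  0.01631733 -0.93024647]
0 {'R_near': (np.float64(0.1705), 53), 'R_far': (np.float64(0.171), 55), 'L_far': (np.float64(0.1667), 58), 'L_near': (np.float64(0.1656), 59), 'E_far': (np.float64(0.1713), 52), 'E_near': (np.float64(0.1698), 54), 'panel': np.float64(0.1645)}
3 {'R_near': (np.float64(0.1659), 54), 'R_far': (np.float64(0.1659), 49), 'L_far': (np.float64(0.157), 59), 'L_near': (np.float64(0.1573), 60), 'E_far': (np.float64(0.1658), 49), 'E_near': (np.float64(0.1639), 53), 'panel': np.float64(0.1645)}
((542.118408203125, 26.829036712646484), (131.4456329345703, 100.96160888671875), 25.21936798095703)
```

View pics/side3.png

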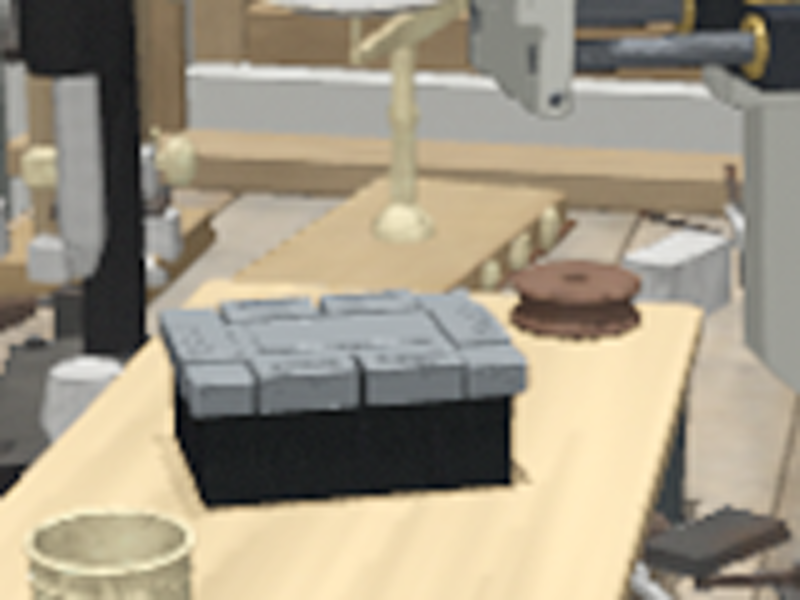

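View pics/top3f.png

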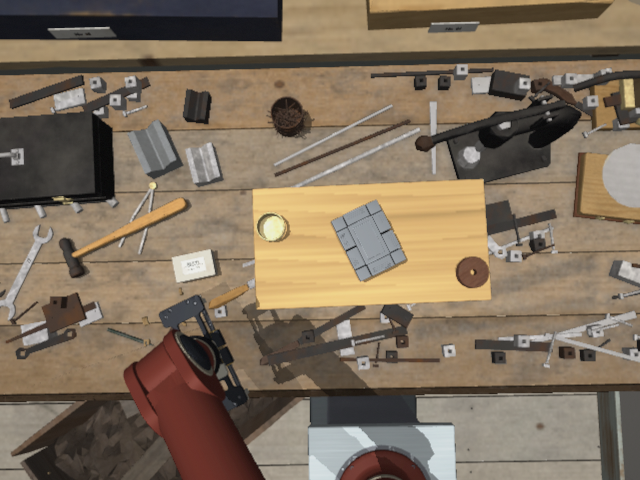

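The pictures show the lid flat all round: side crop, near sections at (310,385) and (410,380), and far ones at (270,308) and (365,300). The tin (272,228), pulley (472,272) and cardboard box (193,266) stand where they were in the top view, and the arm is clear.

```bash
python3 -c "
from h import *
print(env.job_done())"
```

```text
the job is handed in; nothing more can be done
None
```

All six rim sections are pressed shut, and the job was handed in at about 19.5 s. I pressed with the closed fingertips at about 7 mm/s, the two sections on the left long side first, then the far end, the two right sections and the near end.

**Pressing:** Each section met a hard stop at the same tool height, 156.5 mm ± 0.1 mm. The largest force I read was about 11 N vertically, in readings taken only at the end of each move. I saw the force drop at the snap only on the first section. The other five snapped between readings.

**Final pictures:** The lid is flat all round. The box centre moved less than 1 mm and its measured angle changed by 0.4°, which is about the precision of the measurement. The tin, pulley and cardboard box look unmoved by eye, and the arm is clear of everything.

**Disagreements:**
- **Fingertip position:** With the jaws closed, the camera showed the fingertips about 10 mm behind the TCP, where the description puts them 14 mm ahead. I relied on the camera and felt for contact slowly; contact came where the camera put it.
- **Left side depth:** In the final top view, depth at the two left sections averaged 157 mm. The other four pads read 164–166 mm, about the 166 mm expected when shut. The left pads also read 4–5 mm low before pressing, so I put this down to missing depth pixels, though I did not check. The side picture and the hard stops both show those two shut.

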